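# Clear the stub shaft and fire the rust-guard can

### The job

Get the drive joint ready for storage: slide the tape roll straight up off the stub shaft of the joint that stands in front of the clamped spray can, and set it down flat, without dropping it, in the empty tray. Then press the leaning can's sprung nozzle cap all the way down for a moment, feeling for it gently because the can may sit higher or lower in its clamp, and let it spring back up. Leave the joint standing where it is and do not disturb anything else.

Things in the scene. Friction and masses are not known exactly. Their poses are not given: they have to be found in the camera images.
- station: spray station, fixed: dark steel foot plate 130 (x) x 120 (y) x 12 mm, a grey post (22 x 30 mm, centred at x = 50, y = 5 mm, top at z = 110 mm) and a grey clamp hoop, 62 mm across, holding a bare aluminium can 52 mm across that leans 0.35 rad (20 deg) from vertical towards the station's +y. Origin under the centre of the foot plate, z up; the spray hole faces +y, to the work joint
- can_foot (a point): point fixed to the station, at (0, -20, 30) mm in its frame, on the can's axis. The axis runs up from it along (0, 0.343, 0.939) of the station. The white nozzle cap on the can is 32 mm across and 18 mm high, its flat top square to the axis. The centre of its top is 152 to 182 mm up the axis from this point, different each time and not measured
- nozzle_cap (a joint): how far the nozzle cap is pushed down along the can's axis, in m: 0 = up, 0.010 = all the way down; the spring takes 3.5 N to start and 10.5 N at the bottom. Pressing with more than 35 N is too rough
- work_joint: drive joint (CV joint) standing loose on the bench about 210 mm to the +y side of the station's origin; steel, 2.2 kg. Origin under its centre, z up. Stepped bell: 84 mm across up to z = 41 mm, 74 mm to z = 57, 62 mm to z = 73, 46 mm to the shoulder at z = 90 mm; above it the stub shaft, 26 mm across (29 mm over the splines), ends at z = 140 mm
- tape_roll: wound roll of paper tape on a cardboard core, 66 mm outside, bore 34 mm, 40 mm high, 0.16 kg; at the start it rests on the shoulder of work_joint with the shaft through its bore (underside at z = 90 mm, the shaft ending 10 mm above the roll). Origin at the centre of its underside, z along its axis
- roll_center (a point): centre of the tape roll, 20 mm above its underside
- tray_empty: the empty one of two like grey trays at the right, fixed: 130 x 130 mm outside, 22 mm high, walls and floor 4 mm; origin under its centre, floor's top at z = 4 mm
- tray_used: the other tray, same shape, with a steel bearing ring lying in it
- bearing_ring: bystander: loose steel bearing ring, 72 mm outside, 22 mm high, lying in the other tray; origin under its centre
- joint_b: bystander: bare drive joint of the same shape as work_joint, standing upright to the left of the work joint, further from the robot; origin under its centre
- joint_c: bystander: another bare drive joint, standing to the left, nearer the robot; origin under its centre
- capped_can: bystander: loose upright can, 56 mm across, 150 mm high, behind the spray station; origin under its centre
- wrench: bystander: steel wrench 180 mm long lying flat behind the trays; origin under its middle
- carton: bystander: cardboard box 100 x 100 x 80 mm between the two bare joints at the left; origin under its centre
- oil_bottle: bystander: upright white bottle, 56 mm across, 130 mm high, at the right, beside the nearer tray; origin under its centre
- hammer: bystander: hammer 220 mm long lying at the far side; origin under it
Not all that is in view belongs to the job. Leave any orange, red or yellow look-alike of the tray_empty alone.

How it is judged:
By the outcome, as a careful person would: the job done as asked, in the order asked, and still so for the second after the job is handed in, with the robot touching nothing.
It also fails if it takes over 54 s, if anything falls off the work surface, if the arm or the gripper's body presses on something with over 40 N, if the wrist force passes 120 N, or if a joint passes its speed limit or range.

### The arm

A 7-joint arm with a two-finger parallel gripper is mounted at the origin on the work surface. World frame = base frame: x ahead of the robot, y to its left, z up, the work surface at z = 0. Lengths are in mm, angles in rad, forces in N, time in s.
With the tool pointing down it reaches from about 400 to 875 mm from the base axis. Payload 4.4 kg.
Tool frame: the origin (TCP) lies midway between the tips of the shut fingers; the grasp point (between the pads) lies 19 mm behind it; z points along the fingers, y is the line along which they close (so a half turn about z gives the same grasp; the last joint's range is limited). The gripper opens to 85 mm and grips with 20 to 120 N. Pads are 22 mm wide; open, the fingers measure 114 mm over their backs; the gripper's body (76 mm by 85 mm) begins 54 mm behind the grasp point. The pads swing forward as they close: fully open they stand 13 mm farther back than shut.
Start: joints at [-1.205, 0.628, 0.038, 1.517, -0.027, 0.996, -0.02], TCP at [272.008, 590.364, 231.313] pointing down, gripper open.
Joint ranges: [-3.06, 3.06], [-0.37, 2.12], [-1.25, 1.32], [0.18, 2.47], [-1.1, 4.24], [0.23, 1.98], [-2.94, 2.94]. Speed limits (rad/s): [2.57, 2.57, 3.14, 3.14, 3.14, 3.14, 3.14].

### API

Orientations are given as [roll, pitch, yaw] about the fixed x, y, z axes, in that order (R = Rz(yaw) Ry(pitch) Rx(roll)).
In Python, from cell import ctrl gives the robot as it stands.
- The arm moves only by the shell command python3 -m crank 'ROWS' [OPENING]. ROWS is JSON, a list that holds one entry, the list of rows, each a list of 4 numbers: the shift along the tool's x, y, z normalised to -1 to 1, where 1 is 2.5 cm, then the turn about the tool's z normalised to -1 to 1, where 1 is 0.08 rad. In form: [[[dx, dy, dz, turn], ...]]. A call has 1 to 12 rows; each row shifts and turns the commanded pose from where the row before left it, along the tool's axes as they then stand; what a row does not reach is not made up. A row lasts 1/12 s, in which the tool goes at most 41.7 mm and 7.16 degrees, less where a joint would pass 70% of its speed; a pose out of reach is approached as far as the arm can. A call with a number of a shift or a turn outside -1 to 1 is refused whole. A call with a gripper value outside its range is refused whole. OPENING is the closure, from -1 (fully open) to 1 (shut), set as the call begins (- or left out, the last holds). The fingers move at their own pace and stop on an object; the grip force is fixed at half the most. Time passes only in rows, so rows that do not move let the fingers close. It gives the time, the measured TCP pose, the force, the opening and the grip force at its end, in the units of the state.
- ctrl.read_state(): the state, without advancing time (a new reading comes with each control period).
- ctrl.get_image(name): name is "scene" or "top"; returns a dict with "img" (400x640x3 uint8, red, green, blue), "intrinsics" (3x3 intrinsics, pixels), "dist" ([k1, k2, p1, p2, k3] as OpenCV has them; the pictures are not rectified), "extrinsics" (4x4, takes a point from camera to world coordinates). Camera axes: x right, y up, looking along -z (the intrinsics and any distortion apply to the point x, -y, -z); pixel columns grow to the right and rows downward; lengths in mm; the calibration is good to about 2 mm. A picture is of the moment at which its call begins. There is no depth.
- ctrl.finish_job(): hands the job in; it is judged then, once.
Trained networks look in the newest picture that a camera, given by its name, has taken for a name from the list of things; names that differ only in an ending like _2 or _b are one class to them, and where a whole thing is asked for, a point or a joint stands for the part that bears it (a point fixed in the world has none). Each returns a list of dicts, best first, with "confidence" (0 to 1); they miss things now and then, are a little off and sometimes report something else, mostly with a low value. They report only what shows in the picture. A call takes as long as a camera call. They do not tell look-alikes from the thing itself.
- ctrl.find_in(camera, target): "position" ([row, column] in pixels, amid what is visible of it).
- ctrl.trace(camera, target): "mask" (400x640 bool, what is visible of it) and "position" ([row, column] in pixels, amid what is visible of it).
- ctrl.place_of(camera, target): "position" ([row, column] in pixels: a listed point, or the origin of a listed thing).
The state is a dict: "clock": time; "qpos": joint angles; "qd": joint speeds; "tau": joint torques, N m; "eef_pos": TCP position; "tool_rot": TCP orientation; "force": force on the tool from outside, world axes, zero at the start; "torque": the same for the moment, N m; "width": finger opening in mm; "gripper_force": force on a finger pad.
Only numpy, scipy, OpenCV 4.12 (cv2) and the standard library are available. Lean on these libraries where they do the work, as an engineer would, in place of code of your own. Each camera call takes 0.05 s, during which the arm holds its last target. There are 200 camera calls.

## Working session

There is one attempt and no reset: what is moved stays moved. The work goes in short steps, Python scripts to look and compute and a shell command to move; the robot and the scene stay as the last step left them, time stands still between calls to the robot, and variables do not carry over. Pictures are saved under pics/ and viewed, at most 10 in all, crops included, and the job is handed in when it is done.

```bash
ls; mkdir -p pics; cat > h.py <<'E'
import numpy as np, cv2
from cell import ctrl
from scipy.spatial.transform import Rotation as R
def cam(n):
    return ctrl.get_image(n)
def ray(c,rc):
    K=np.array(c["intrinsics"],float);d=np.array(c["dist"],float)
    p=cv2.undistortPoints(np.array([[[rc[1],rc[0]]]],float),K,d)[0,0]
    E=np.array(c["extrinsics"]);v=E[:3,:3]@np.array([p[0],-p[1],-1.]);return E[:3,3],v/np.linalg.norm(v)
def atz(c,rc,z):
    o,v=ray(c,rc);return o+v*(z-o[2])/v[2]
def tri(c1,r1,c2,r2):
    A=np.zeros((3,3));b=np.zeros(3);L=[ray(c1,r1),ray(c2,r2)]
    for o,v in L:
        P=np.eye(3)-np.outer(v,v);A+=P;b+=P@o
    x=np.linalg.solve(A,b);return x,[float(np.linalg.norm((np.eye(3)-np.outer(v,v))@(x-o))) for o,v in L]
def proj(c,p):
    E=np.array(c["extrinsics"]);q=E[:3,:3].T@(np.array(p,float)-E[:3,3]);q=np.array([[q[0],-q[1],-q[2]]])
    r=cv2.projectPoints(q,np.zeros(3),np.zeros(3),np.array(c["intrinsics"],float),np.array(c["dist"],float))[0][0,0];return r[::-1]
E
python3 - <<'E'
from h import *
np.set_printoptions(precision=1,suppress=True)
s=ctrl.read_state();print(s)
C={n:cam(n) for n in("scene","top")}
for n in C: cv2.imwrite(f"pics/{n}0.png",C[n]["img"][:,:,::-1]);print(n,np.array(C[n]["extrinsics"])[:3,3])
for t in["station","can_foot","nozzle_cap","work_joint","tape_roll","roll_center","tray_empty","tray_used","bearing_ring","joint_b","capped_can","oil_bottle"]:
    r={n:ctrl.place_of(n,t) for n in C}
    for n in C: print(t,n,[(np.round(d["position"],1).tolist(),round(d["confidence"],2)) for d in r[n][:4]])
    if all(r.values()): print("   tri",*tri(C["scene"],r["scene"][0]["position"],C["top"],r["top"][0]["position"]))
E
```

```text
pics
{'clock': 0.0, 'qpos': array([-1.2,  0.6,  0. ,  1.5, -0. ,  1. , -0. ]), 'qd': array([-0., -0.,  0., -0., -0.,  0.,  0.]), 'tau': array([  0. , -56.3,   1.2, -19.3,   0. ,   0. ,  -0. ]), 'eef_pos': array([271.8, 589.8, 230.4]), 'tool_rot': array([-3.1,  0. ,  2.7]), 'force': array([ 0. , -0. , -0.2]), 'torque': array([ 0. , -0.1, -0.1]), 'gripper_force': 0.0, 'width': 85.1661955995198}
scene [1325.1 -133.2 1435.4]
top [ 394.1    1.8 1832. ]
station scene [([230.3, 331.7], 0.75), ([208.2, 183.8], 0.65)]
station top [([189.6, 308.9], 0.97)]
   tri [541.3  14.8 -22. ] [5.108905813530761, 5.108905813530771]
can_foot scene [([196.8, 451.4], 0.45)]
can_foot top [([189.9, 316.4], 0.69), ([187.7, 309.2], 0.38)]
   tri [597.9 138.2 330.5] [168.15472469243113, 168.15472469243102]Traceback (most recent call last):
  File "<stdin>", line 7, in <module>
ValueError: it knows: bearing_ring, can_foot, capped_can, carton, hammer, joint, oil_bottle, roll_center, station, tape_roll, tray_empty, tray_used, work_joint, wrench
```

View pics/scene0.png

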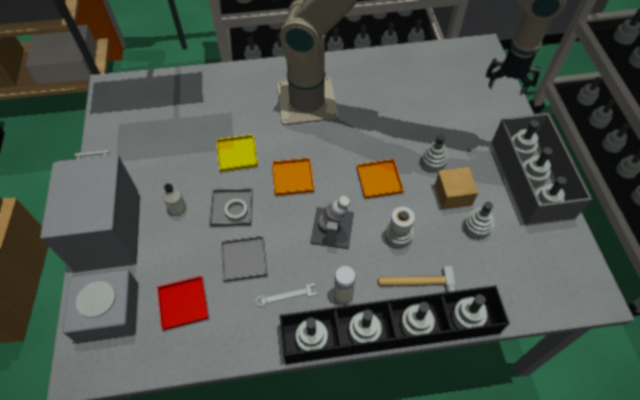

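View pics/top0.png

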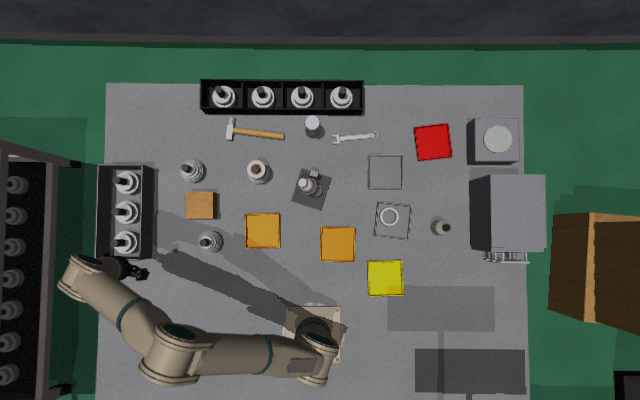

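The scene picture shows the roll on its joint at (215,402), the leaning can on its station at (222,333), the grey tray with the ring at (207,232) and the empty grey tray at (258,245). The top picture has the roll at (170,258), the station at (189,311), the empty tray at (171,385) and the ring tray at (219,392). Tray candidates: the grey one at top (171,385) is empty and fits. The one at (219,392) holds the ring, and the red, yellow and orange squares are look-alikes. I'll confirm in a crop.

```bash
python3 - <<'E'
from h import *
np.set_printoptions(precision=1,suppress=True)
C={n:cam(n) for n in("scene","top")}
for t in["station","can_foot","work_joint","tape_roll","roll_center","tray_empty","tray_used"]:
    for n in C: print(t,n,[(np.round(d["position"],1).tolist(),round(d["confidence"],2)) for d in ctrl.place_of(n,t)[:4]])
for t in["tape_roll","tray_empty","station"]:
    for n in C: print("trace",t,n,[(np.round(d["position"],1).tolist(),int(d["mask"].sum()),round(d["confidence"],2)) for d in ctrl.trace(n,t)[:3]])
a=C["top"]["img"][130:250,230:420];b=C["scene"]["img"][180:290,200:430]
a=cv2.resize(a,None,fx=4,fy=4,interpolation=3)[:300*2,:760];b=cv2.resize(b,None,fx=3.3,fy=3.3,interpolation=3)
cv2.imwrite("pics/ctop.png",a[:,:,::-1]);cv2.imwrite("pics/cscene.png",b[:,:,::-1])
E
```

```text
station scene [([227.9, 333.4], 0.76)]
station top [([189.4, 310.5], 0.84)]
can_foot scene [([219.7, 324.7], 0.92), ([163.2, 435.7], 0.3)]
can_foot top [([186.8, 316.6], 0.89)]
work_joint scene [([237.7, 397.6], 0.74), ([162.7, 434.1], 0.58)]
work_joint top []
tape_roll scene [([223.5, 398.2], 0.81)]
tape_roll top [([171.0, 258.0], 0.52)]
roll_center scene [([218.6, 401.9], 0.73)]
roll_center top [([169.8, 257.4], 0.6)]
tray_empty scene [([152.5, 235.0], 0.88), ([303.3, 182.8], 0.77), ([175.4, 292.5], 0.72), ([259.0, 245.0], 0.68)]
tray_empty top [([143.5, 432.0], 0.93), ([277.6, 384.8], 0.91), ([231.9, 263.7], 0.8), ([173.5, 382.0], 0.75)]
tray_used scene [([209.4, 231.7], 0.57)]
tray_used top [([219.8, 392.7], 0.96)]
trace tape_roll scene [([211.4, 240.0], 316, 0.73), ([218.8, 400.4], 394, 0.72)]
trace tape_roll top [([164.2, 258.8], 226, 0.81)]
trace tray_empty scene [([255.4, 243.7], 1880, 0.89), ([301.4, 184.1], 2069, 0.82), ([151.4, 235.1], 1300, 0.82)]
trace tray_empty top [([231.1, 262.9], 1211, 0.95), ([245.1, 335.3], 1200, 0.92), ([167.7, 383.5], 1209, 0.89)]
trace station scene [([225.2, 335.1], 1727, 0.69), ([294.6, 287.8], 359, 0.5)]
trace station top [([188.5, 312.2], 1060, 0.82)]
```

View pics/ctop.png

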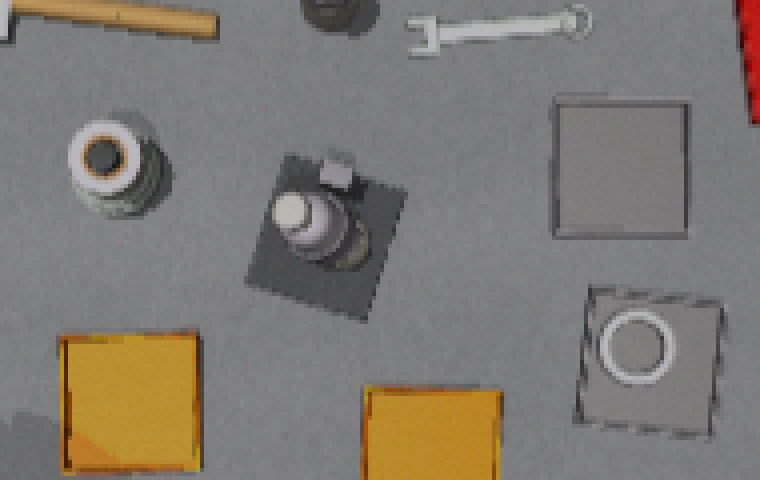

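View pics/cscene.png

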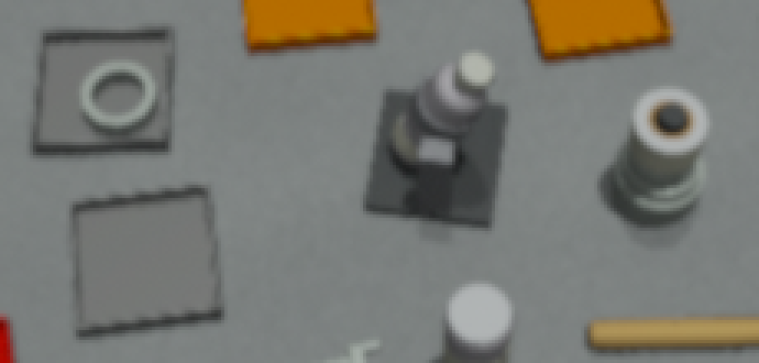

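The crops show the empty grey tray centred at top crop (168,622) and scene crop (262,146). It is plain grey with nothing in it, so it is tray_empty. The roll's top and shaft are at top crop (156,104) and scene crop (117,671). The cap top is at top crop (210,292) and scene crop (70,474).

```bash
python3 - <<'E'
from h import *
np.set_printoptions(precision=1,suppress=True)
S=cam("scene");T=cam("top")
t=lambda r,c:(130+(r+.5)/4-.5,230+(c+.5)/4-.5)
s=lambda r,c:(180+(r+.5)/3.3-.5,200+(c+.5)/3.3-.5)
for n,a,b in[("shafttop",s(116,671),t(155,104)),("rolltop",s(121,671),t(158,105)),("cap",s(70,474),t(210,292)),("post",s(150,435),t(172,338)),("tray",s(262,146),t(168,622)),("rollc",(218.6,401.9),(169.8,257.4)),("canfoot",(219.7,324.7),(186.8,316.6)),("traynet",(259,245),(173.5,382))]:
    print(n,*tri(S,a,T,b))
P=[t(153,288),t(187,407),t(322,366),t(283,246)]
P=np.array([atz(T,p,12) for p in P]);print(P,P.mean(0))
for i in range(4):
    d=P[(i+1)%4]-P[i];print(np.linalg.norm(d),np.degrees(np.arctan2(d[1],d[0])))
P=np.array([atz(S,p,12) for p in [s(90,385),s(108,507),s(226,490),s(209,365)]]);print(P,P.mean(0))
for i in range(4):
    d=P[(i+1)%4]-P[i];print(np.linalg.norm(d),np.degrees(np.arctan2(d[1],d[0])))
P=np.array([atz(T,p,22) for p in [t(98,553),t(98,690),t(238,688),t(238,553)]]);print(P,P.mean(0))
P=np.array([atz(S,p,22) for p in [s(202,72),s(186,208),s(318,222),s(335,78)]]);print(P,P.mean(0))
# check shaft in top pic: bounds of dark
E
```

```text
shafttop [603.6 206.9 133.7] [0.9495899676702985, 0.9495899676703509]
rolltop [602.4 208.  122.7] [0.2961879509504085, 0.2961879509504387]
cap [552.7  39.3 167.5] [0.6689138394784702, 0.668913839478443]
post [593.1  -0.4 107.2] [0.5945844444011177, 0.5945844444010919]
tray [ 611.4 -271.3   -1.4] [0.34347443766849434, 0.3434744376683897]
rollc [601.9 205.3 109.2] [0.9595898221857153, 0.959589822185719]
canfoot [545.8 -11.6  59.9] [2.230301950576282, 2.2303019505762864]
traynet [ 605.4 -265.3  -15.2] [3.6105669899695063, 3.610566989969598]
[[622.   47.8  12. ]
 [590.3 -65.6  12. ]
 [461.7 -27.4  12. ]
 [497.9  86.6  12. ]] [543.   10.4  12. ]
117.70347693510199 -105.62533733329728
134.18739788860017 163.4604795845761
119.56631758568686 72.37225823316531
130.05191524349857 -17.35734249304498
[[468.  -29.3  12. ]
 [504.9  84.   12. ]
 [627.   46.4  12. ]
 [593.2 -65.3  12. ]] [548.3   9.   12. ]
119.14476931747791 71.98178907671294
127.81156379633785 -17.119244360513417
116.7424939861767 -106.85068613057904
130.24996511747025 163.93166690179393
[[ 674.8 -203.    22. ]
 [ 675.5 -332.3   22. ]
 [ 542.7 -330.2   22. ]
 [ 541.8 -203.1   22. ]] [ 608.7 -267.1   22. ]
[[ 552.2 -332.4   22. ]
 [ 553.7 -207.    22. ]
 [ 687.4 -205.4   22. ]
 [ 685.1 -332.3   22. ]] [ 619.6 -269.3   22. ]
```

```bash
python3 - <<'E'
from h import *
s=ctrl.read_state();print(s["clock"],s["eef_pos"],s["tool_rot"])
M=R.from_euler('xyz',s["tool_rot"]).as_matrix();print(M.round(4))
print(M.T@(np.array([602,208,230])-s["eef_pos"])/25)
E
```

```text
1.5 [272.01031245 590.35381682 231.30634188] [ 3.14159202e+00 -6.18531318e-05  2.70970301e+00]
[[-9.082e-01  4.186e-01 -1.000e-04]
 [ 4.186e-01  9.082e-01  0.000e+00]
 [ 1.000e-04  0.000e+00 -1.000e+00]]
[-18.38950081  -8.36460365   0.05111094]
```

```bash
python3 -m crank '[[[-0.96,-0.44,0,0],[-0.96,-0.44,0,0],[-0.96,-0.44,0,0],[-0.96,-0.44,0,0],[-0.96,-0.44,0,0],[-0.96,-0.44,0,0],[-0.96,-0.44,0,0],[-0.96,-0.44,0,0],[-0.96,-0.44,0,0],[-0.96,-0.44,0,0],[-0.96,-0.44,0,0],[-0.96,-0.44,0,0]]]' -1; python3 -m crank '[[[-0.98,-0.44,0,0],[-0.98,-0.44,0,0],[-0.98,-0.44,0,0],[-0.98,-0.44,0,0],[-0.98,-0.44,0,0],[-0.98,-0.44,0,0],[-0.98,-0.44,0,0],[0,0,0,0],[0,0,0,0]]]'
python3 - <<'E'
from h import *
np.set_printoptions(precision=1,suppress=True)
s=ctrl.read_state();print(s["clock"],s["eef_pos"],s["tool_rot"],s["force"])
I=[]
for n,o in(("scene",(150,330)),("top",(110,200))):
    c=cam(n);I.append(cv2.resize(c["img"][o[0]:o[0]+110,o[1]:o[1]+130],None,fx=3,fy=3,interpolation=3))
    e=s["eef_pos"];print(n,"tcp",proj(c,e)-o,"roll top pt",proj(c,[602,208,130])-o)
cv2.imwrite("pics/pre.png",np.hstack(I)[:,:,::-1])
E
```

```text
clock: 2.5
eef_pos: [479.1, 348.9, 231.5]
tool_rot: [3.141, 0.0, 2.71]
force: [-0.2, 0.8, -0.6]
width: 85.4
gripper_force: 0.0
clock: 3.25
eef_pos: [603.0, 205.9, 231.1]
tool_rot: [-3.141, 0.001, 2.706]
force: [-0.0, 0.6, -0.4]
width: 85.4
gripper_force: 0.0
3.25 [603.  205.9 231.1] [-3.1  0.   2.7] [-0.   0.6 -0.4]
scene tcp [46.6 77.6] roll top pt [64.9 73.4]
top tcp [55.  52.7] roll top pt [59.  55.7]
```

View pics/pre.png

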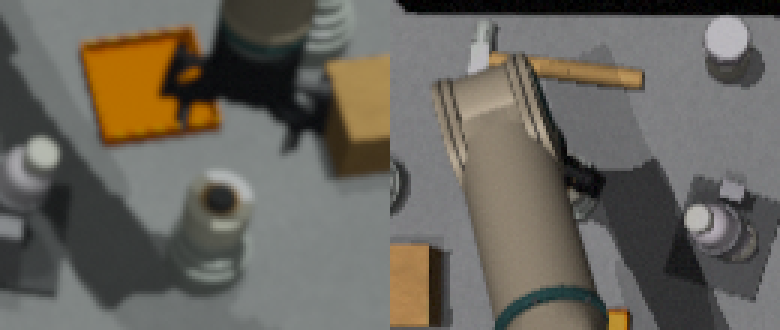

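The tips in the scene view (crop mid about (row 137, col 237)) and the roll top (200,219) sit where the projections put them, to about 1 px. The tool is therefore over the roll within about 2 mm, so I descend.

```bash
python3 -m crank '[[[0,0,0.9,0],[0,0,0.9,0],[0,0,0.9,0],[0,0,0.8,0],[0,0,0.6,0],[0,0,0.5,0],[0,0,0.5,0],[0,0,0.5,0],[0,0,0,0],[0,0,0,0]]]'; python3 -m crank '[[[0,0,0,0],[0,0,0,0],[0,0,0,0],[0,0,0,0]]]' 0.0
```

```text
clock: 4.18
eef_pos: [601.5, 208.4, 90.8]
tool_rot: [-3.141, -0.001, 2.71]
force: [-0.3, 0.2, 0.7]
width: 85.3
gripper_force: 0.0
clock: 4.52
eef_pos: [603.0, 208.5, 92.8]
tool_rot: [3.14, 0.002, 2.71]
force: [-0.1, -0.3, 5.7]
width: 64.6
gripper_force: 66.9
```

```bash
python3 -m crank '[[[0,0,0,0],[0,0,0,0],[0,0,-0.2,0],[0,0,-0.3,0],[0,0,-0.4,0]]]'; python3 -m crank '[[[0,0,-0.5,0],[0,0,-0.6,0],[0,0,-0.8,0],[0,0,-0.8,0],[0,0,-0.8,0],[0,0,-0.9,0],[0,0,-0.9,0],[0,0,-0.6,0],[0,0,0,0]]]'
python3 - <<'E'
from h import *
np.set_printoptions(precision=3,suppress=True)
s=ctrl.read_state();e=s["eef_pos"];M=R.from_euler('xyz',s["tool_rot"]).as_matrix();print(e)
for t in([612,-269,265],): print(M.T@(np.array(t)-e)/25)
c=cam("scene");cv2.imwrite("pics/lift.png",cv2.resize(c["img"][120:260,300:470],None,fx=4,fy=4,interpolation=3)[:,:,::-1])
E
```

```text
clock: 4.93
eef_pos: [601.1, 208.0, 113.7]
tool_rot: [-3.14, -0.001, 2.71]
force: [0.4, -0.0, -2.4]
width: 64.4
gripper_force: 66.5
clock: 5.68
eef_pos: [604.0, 208.9, 266.3]
tool_rot: [3.136, 0.006, 2.71]
force: [0.8, 0.2, -0.9]
width: 64.2
gripper_force: 66.5
[604.016 208.941 266.304]
[ -8.293 -17.228  -0.002]
```

View pics/lift.png

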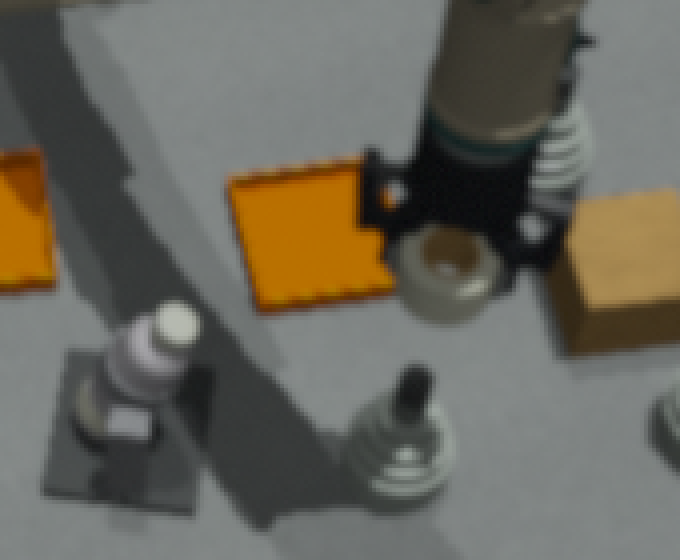

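The roll is off (about (265,445) in the crop) and the joint stands bare and upright at (450,400). Now I carry it high over the station to the empty tray.

```bash
python3 -m crank '[[[-0.2,-0.4,0,0],[-0.35,-0.75,0,0],[-0.46,-0.95,0,0],[-0.46,-0.95,0,0],[-0.46,-0.95,0,0],[-0.46,-0.95,0,0],[-0.46,-0.95,0,0],[-0.46,-0.95,0,0],[-0.46,-0.95,0,0],[-0.46,-0.95,0,0],[-0.46,-0.95,0,0],[-0.46,-0.95,0,0]]]'; python3 -m crank '[[[-0.46,-0.95,0,0],[-0.46,-0.95,0,0],[-0.46,-0.95,0,0],[-0.46,-0.95,0,0],[-0.46,-0.95,0,0],[-0.46,-0.95,0,0],[-0.35,-0.7,0,0],[0,0,0,0.8],[0,0,0,0.9],[0,0,0,0.9],[0,0,0,0.9],[0,0,0,0.9]]]'; python3 -m crank '[[[0,0,0,0],[0,0,0,0]]]'
python3 - <<'E'
from h import *
np.set_printoptions(precision=3,suppress=True)
s=ctrl.read_state();e=s["eef_pos"];M=R.from_euler('xyz',s["tool_rot"]).as_matrix();print(e)
for t in([611,-268,40],[611,-268,6]): print(M.T@(np.array(t)-e)/25)
E
```

```text
clock: 6.73
eef_pos: [605.6, -89.7, 259.5]
tool_rot: [-3.14, -0.003, 2.709]
force: [0.5, 0.2, -1.8]
width: 64.6
gripper_force: 66.5
clock: 7.73
eef_pos: [609.2, -266.0, 259.2]
tool_rot: [-3.139, -0.003, 2.353]
force: [-0.7, -0.4, -1.9]
width: 64.2
gripper_force: 66.6
clock: 7.9
eef_pos: [609.7, -265.6, 259.8]
tool_rot: [-3.14, -0.002, 2.359]
force: [0.1, -0.4, -1.4]
width: 64.5
gripper_force: 66.6
[ 609.738 -265.638  259.813]
[-0.124 -0.016  8.792]
[-0.128 -0.014 10.152]
```

```bash
python3 -m crank '[[[-0.1,0,0.6,0],[0,0,1,0],[0,0,1,0],[0,0,1,0],[0,0,1,0],[0,0,1,0],[0,0,0.9,0],[0,0,0.8,0],[0,0,0.6,0],[0,0,0.4,0],[0,0,0,0],[0,0,0,0]]]'
python3 - <<'E'
from h import *
np.set_printoptions(precision=2,suppress=True)
s=ctrl.read_state();print(s["eef_pos"])
c=cam("scene");cv2.imwrite("pics/place.png",cv2.resize(c["img"][180:310,180:310],None,fx=4,fy=4,interpolation=3)[:,:,::-1])
E
```

```text
clock: 8.9
eef_pos: [612.4, -267.2, 53.5]
tool_rot: [-3.141, -0.001, 2.358]
force: [0.1, -0.2, -1.0]
width: 64.7
gripper_force: 66.6
[ 612.44 -267.19   53.46]
```

View pics/place.png

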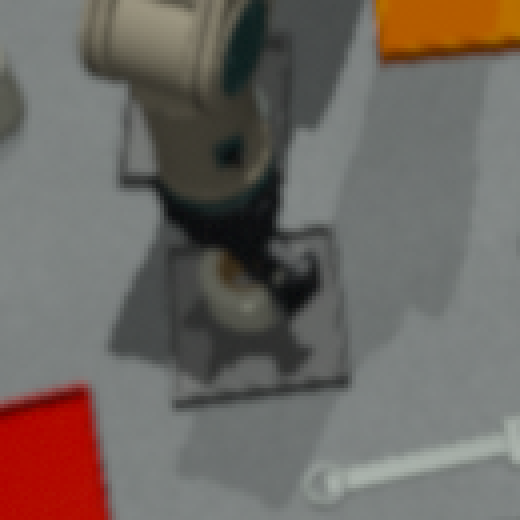

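The roll is centred over the empty tray (roll at about (280,240), tray from 175 to 345 across). Lowering gently.

```bash
python3 -m crank '[[[0,0,0.4,0],[0,0,0.4,0],[0,0,0.4,0],[0,0,0.3,0],[0,0,0.1,0],[0,0,0,0],[0,0,0,0]]]'; python3 -m crank '[[[0,0,0.06,0],[0,0,0.06,0],[0,0,0,0]]]';  python3 -m crank '[[[0,0,0.04,0],[0,0,0,0]]]'
```

```text
clock: 9.53
eef_pos: [612.7, -267.1, 13.5]
tool_rot: [-3.141, -0.0, 2.358]
force: [0.4, -0.4, -0.9]
width: 64.4
gripper_force: 66.6
clock: 9.78
eef_pos: [612.8, -267.1, 10.9]
tool_rot: [3.142, 0.0, 2.358]
force: [-0.3, -0.6, -2.4]
width: 64.8
gripper_force: 66.6
clock: 9.95
eef_pos: [612.8, -267.1, 9.8]
tool_rot: [3.142, 0.0, 2.358]
force: [-0.1, 0.7, -1.9]
width: 64.4
gripper_force: 66.6
```

```bash
python3 -m crank '[[[0,0,0.06,0],[0,0,0,0]]]';  python3 -m crank '[[[0,0,0.06,0],[0,0,0,0]]]';  python3 -m crank '[[[0,0,0.04,0],[0,0,0,0]]]';  python3 -m crank '[[[0,0,0.04,0],[0,0,0,0]]]'
```

```text
clock: 10.12
eef_pos: [612.7, -267.0, 8.1]
tool_rot: [-3.142, -0.0, 2.358]
force: [0.4, -0.3, -2.1]
width: 64.3
gripper_force: 66.6
clock: 10.28
eef_pos: [613.0, -267.1, 6.9]
tool_rot: [3.141, 0.0, 2.358]
force: [-0.9, -0.0, -1.3]
width: 64.6
gripper_force: 66.7
clock: 10.45
eef_pos: [612.9, -267.1, 6.9]
tool_rot: [3.141, 0.0, 2.358]
force: [-2.1, 1.2, 5.5]
width: 64.6
gripper_force: 67.4
clock: 10.62
eef_pos: [612.9, -267.1, 6.8]
tool_rot: [3.141, 0.0, 2.358]
force: [-4.2, 1.5, 12.7]
width: 64.4
gripper_force: 68.0
```

Contact was felt at TCP z ≈ 6.9, in line with the floor at 4 mm. I ease off and release.

```bash
python3 -m crank '[[[0,0,-0.05,0],[0,0,0,0]]]'; python3 -m crank '[[[0,0,0,0],[0,0,0,0],[0,0,0,0],[0,0,0,0],[0,0,0,0]]]' -1;  python3 -m crank '[[[0,0,-0.2,0],[0,0,-0.4,0],[0,0,-0.6,0],[0,0,-0.9,0],[0,0,-1,0],[0,0,-1,0],[0,0,-1,0],[0,0,-1,0],[0,0,-1,0],[0,0,-1,0],[0,0,-1,0],[0,0,0,0]]]'
python3 - <<'E'
from h import *
np.set_printoptions(precision=2,suppress=True)
s=ctrl.read_state();e=s["eef_pos"];M=R.from_euler('xyz',s["tool_rot"]).as_matrix();print(e)
S=cam("scene");T=cam("top")
for n in("scene","top"): print([(np.round(d["position"],1).tolist(),round(d["confidence"],2)) for d in ctrl.place_of(n,"tape_roll")[:3]])
cv2.imwrite("pics/placed.png",cv2.resize(S["img"][180:310,180:360],None,fx=4,fy=4,interpolation=3)[:,:,::-1])
u=np.array([.296*.343,.955*.343,.9393]);f0=np.array([545-5.9,9.7-19.1,30])
t=(130+210.5/4-.5,230+292.5/4-.5);sc=(180+70.5/3.3-.5,200+474.5/3.3-.5)
for L in(150,155,160,165,170): p=f0+u*L;print(L,p,proj(T,p)-t,proj(S,p)-sc)
for c in(S,T): print(proj(c,[603,207.5,130]))
print(M.T@(np.array([553,40,235])-e)/25, M.T@u)
E
```

```text
clock: 10.78
eef_pos: [613.1, -267.3, 6.9]
tool_rot: [3.141, 0.001, 2.358]
force: [-1.1, 0.8, 6.0]
width: 64.7
gripper_force: 67.5
clock: 11.2
eef_pos: [612.7, -267.0, 5.7]
tool_rot: [-3.141, -0.0, 2.358]
force: [-0.5, -1.0, 0.8]
width: 85.1
gripper_force: 0.0
clock: 12.2
eef_pos: [615.8, -268.7, 241.4]
tool_rot: [3.137, 0.011, 2.357]
force: [1.0, -0.6, 0.3]
width: 85.3
gripper_force: 0.0
[ 615.75 -268.74  241.44]
[([260.3, 245.9], 0.91), ([228.0, 334.2], 0.43)]
[([173.1, 385.7], 0.55), ([227.4, 438.2], 0.46)]
150 [554.33  39.73 170.9 ] [-0.53  0.05] [-0.17  0.51]
155 [554.84  41.37 175.59] [-0.81 -0.45] [-0.96  1.16]
160 [555.34  43.01 180.29] [-1.09 -0.96] [-1.75  1.82]
165 [555.85  44.65 184.98] [-1.37 -1.46] [-2.55  2.48]
170 [556.36  46.29 189.68] [-1.66 -1.97] [-3.36  3.14]
[215.24 403.3 ]
[168.73 255.85]
[10.5   6.97  0.17] [ 0.15  0.31 -0.94]
```

View pics/placed.png

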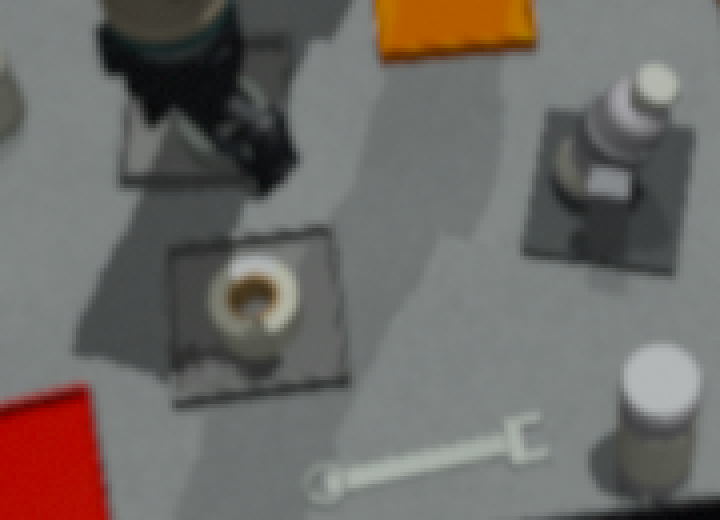

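The roll stands flat in the tray at (310,255), with nothing else disturbed. The cap is at about (554,40), top z ≈ 173 (L ≈ 153). Next I shut the fingers, align with the lean and go over the cap.

```bash
python3 -m crank '[[[0,0,0,-0.85],[0,0,0,-0.85],[0,0,0,-0.85],[0,0,0,-0.85],[0,0,0,-0.85],[0,0,0,-0.85],[0,0,0,-0.85],[0,0,0,0],[0,0,0,0]]]' 1
python3 - <<'E'
from h import *
np.set_printoptions(precision=3,suppress=True)
s=ctrl.read_state();e=s["eef_pos"];M=R.from_euler('xyz',s["tool_rot"]).as_matrix();print(e,M)
u=np.array([.296*.343,.955*.343,.9393])
print(M.T@(np.array([556,46,220])-e)/25, M.T@u)
E
```

```text
clock: 13.15
eef_pos: [612.1, -266.9, 232.6]
tool_rot: [3.141, -0.002, 2.832]
force: [-0.1, -1.2, -0.0]
width: -0.1
gripper_force: 0.0
[ 612.13  -266.917  232.561] [[-0.952  0.305 -0.002]
 [ 0.305  0.952  0.001]
 [ 0.002  0.    -1.   ]]
[ 5.954 11.236  0.518] [ 0.005  0.343 -0.939]
```

```bash
python3 -m crank '[[[0.3,0.5,0,0],[0.5,0.95,0,0],[0.5,0.95,0,0],[0.5,0.95,0,0],[0.5,0.95,0,0],[0.5,0.95,0,0],[0.5,0.95,0,0],[0.5,0.95,0,0],[0.5,0.95,0,0],[0.5,0.95,0,0],[0.5,0.95,0,0],[0.5,0.95,0,0]]]'; python3 -m crank '[[[0.15,0.25,0.2,0],[0,0,0.3,0],[0,0,0,0],[0,0,0,0],[0,0,0,0]]]'
python3 - <<'E'
from h import *
np.set_printoptions(precision=3,suppress=True)
s=ctrl.read_state();e=s["eef_pos"];M=R.from_euler('xyz',s["tool_rot"]).as_matrix();print(e,s["force"])
print(M.T@(np.array([556,46,205])-e)/25)
E
```

```text
clock: 14.15
eef_pos: [556.9, 39.0, 233.3]
tool_rot: [-3.141, -0.001, 2.832]
force: [0.5, 0.3, 0.4]
width: 0.1
gripper_force: 0.0
clock: 14.57
eef_pos: [556.1, 42.6, 220.8]
tool_rot: [-3.14, -0.0, 2.83]
force: [-0.1, -0.3, -0.1]
width: -0.0
gripper_force: 0.0
[556.069  42.643 220.772] [-0.096 -0.258 -0.111]
[0.044 0.128 0.631]
```

```bash
python3 -m crank '[[[0,0.13,0.2,0],[0,0,0.2,0],[0,0,0.2,0],[0,0,0,0],[0,0,0,0]]]'; python3 -m crank '[[[0,0,0.1,0],[0,0,0.1,0],[0,0,0.1,0],[0,0,0,0]]]';python3 -m crank '[[[0,0,0.1,0],[0,0,0.1,0],[0,0,0,0],[0,0,0,0]]]'; python3 -m crank '[[[0,0,0.1,0],[0,0,0.1,0],[0,0,0,0],[0,0,0,0]]]'
```

```text
clock: 14.98
eef_pos: [556.5, 47.7, 205.5]
tool_rot: [-3.141, -0.001, 2.834]
force: [-0.2, 0.4, -0.5]
width: -0.1
gripper_force: 0.0
clock: 15.32
eef_pos: [556.5, 47.9, 198.0]
tool_rot: [-3.141, -0.001, 2.834]
force: [-0.7, 0.2, -0.3]
width: 0.3
gripper_force: 0.0
clock: 15.65
eef_pos: [556.7, 47.9, 193.3]
tool_rot: [-3.141, -0.0, 2.834]
force: [0.1, 0.8, 0.1]
width: -0.0
gripper_force: 0.0
clock: 15.98
eef_pos: [556.7, 47.9, 188.4]
tool_rot: [-3.141, -0.0, 2.834]
force: [-0.2, -0.1, 0.1]
width: 0.1
gripper_force: 0.0
```

```bash
python3 -m crank '[[[0,-0.06,0.1,0],[0,0,0.06,0],[0,0,0,0],[0,0,0,0]]]'; python3 -m crank '[[[0,0,0.08,0],[0,0,0.06,0],[0,0,0,0],[0,0,0,0]]]';python3 -m crank '[[[0,0,0.08,0],[0,0,0.04,0],[0,0,0,0],[0,0,0,0]]]'
```

```text
clock: 16.32
eef_pos: [556.3, 46.4, 184.4]
tool_rot: [-3.141, -0.0, 2.834]
force: [-0.4, 0.3, -0.9]
width: 0.1
gripper_force: 0.0
clock: 16.65
eef_pos: [556.3, 46.5, 180.9]
tool_rot: [-3.142, -0.0, 2.834]
force: [-0.0, -0.3, -0.1]
width: -0.0
gripper_force: 0.0
clock: 16.98
eef_pos: [556.3, 46.5, 177.9]
tool_rot: [-3.142, -0.0, 2.834]
force: [0.3, 0.6, -0.4]
width: -0.1
gripper_force: 0.0
```

```bash
python3 -m crank '[[[0,0,0.06,0],[0,0,0.04,0],[0,0,0,0],[0,0,0,0]]]'; python3 -m crank '[[[0,0,0.06,0],[0,0,0.04,0],[0,0,0,0],[0,0,0,0]]]'
```

```text
clock: 17.32
eef_pos: [556.3, 46.5, 175.5]
tool_rot: [-3.142, -0.0, 2.834]
force: [0.8, 0.5, 0.6]
width: -0.1
gripper_force: 0.0
clock: 17.65
eef_pos: [556.5, 46.5, 173.3]
tool_rot: [3.141, 0.0, 2.834]
force: [0.2, -0.3, 1.7]
width: -0.1
gripper_force: 1.0
```

Contact seems to be starting at z ≈ 173, as the pictures predicted. From here I press along the can's axis.

```bash
python3 -m crank '[[[0,-0.014,0.038,0],[0,-0.014,0.038,0],[0,0,0,0]]]'; python3 -m crank '[[[0,-0.014,0.038,0],[0,-0.014,0.038,0],[0,0,0,0]]]';python3 -m crank '[[[0,-0.014,0.038,0],[0,-0.014,0.038,0],[0,0,0,0]]]'
```

```text
clock: 17.9
eef_pos: [556.3, 45.9, 171.3]
tool_rot: [3.141, 0.0, 2.834]
force: [-0.8, -0.2, 5.3]
width: 0.0
gripper_force: 2.3
clock: 18.15
eef_pos: [556.2, 45.2, 169.5]
tool_rot: [3.141, 0.0, 2.834]
force: [-0.7, 0.7, 6.0]
width: -0.1
gripper_force: 2.9
clock: 18.4
eef_pos: [556.0, 44.7, 167.8]
tool_rot: [3.141, 0.001, 2.834]
force: [-1.1, -0.1, 7.9]
width: 0.3
gripper_force: 3.6
```

```bash
python3 -m crank '[[[0,-0.014,0.038,0],[0,-0.014,0.038,0],[0,0,0,0]]]'; python3 -m crank '[[[0,-0.014,0.038,0],[0,-0.007,0.02,0],[0,0,0,0]]]';python3 -m crank '[[[0,-0.014,0.038,0],[0,0,0,0]]]'
```

```text
clock: 18.65
eef_pos: [555.9, 44.1, 166.1]
tool_rot: [3.141, 0.001, 2.834]
force: [-0.7, 0.1, 9.1]
width: -0.1
gripper_force: 4.2
clock: 18.9
eef_pos: [555.7, 43.7, 164.8]
tool_rot: [3.141, 0.001, 2.834]
force: [-2.2, 0.6, 9.8]
width: -0.1
gripper_force: 4.6
clock: 19.07
eef_pos: [555.6, 43.3, 163.9]
tool_rot: [3.141, 0.001, 2.834]
force: [-1.9, 1.4, 10.9]
width: 0.4
gripper_force: 5.0
```

```bash
python3 -m crank '[[[0,-0.007,0.02,0],[0,0,0,0]]]'; python3 -m crank '[[[0,-0.007,0.02,0],[0,0,0,0]]]';python3 -m crank '[[[0,-0.007,0.02,0],[0,0,0,0]]]'
```

```text
clock: 19.23
eef_pos: [555.6, 43.2, 163.6]
tool_rot: [3.141, 0.001, 2.834]
force: [-2.7, 0.8, 10.0]
width: -0.1
gripper_force: 5.1
clock: 19.4
eef_pos: [555.7, 43.2, 163.5]
tool_rot: [3.14, 0.001, 2.834]
force: [-3.4, 1.4, 13.3]
width: 0.3
gripper_force: 6.2
clock: 19.57
eef_pos: [555.7, 43.1, 163.4]
tool_rot: [3.14, 0.001, 2.834]
force: [-1.9, 0.7, 16.4]
width: 0.1
gripper_force: 7.5
```

The cap has bottomed: z stopped at 163.4 and the force climbed to 16 N after about 10 mm of travel. I hold briefly, then retreat along the axis and away.

```bash
python3 -m crank '[[[0,0,0,0],[0,0,0,0],[0,0,0,0]]]'; python3 -m crank '[[[0,0.035,-0.1,0],[0,0.035,-0.1,0],[0,0.035,-0.1,0],[0,0.035,-0.1,0],[0,0.035,-0.1,0],[0,0.035,-0.1,0],[0,0,-0.3,0],[0,0,-0.6,0],[0,0,-0.8,0],[0,0,-0.8,0],[0,0,-0.4,0],[0,0,0,0]]]'; python3 -m crank '[[[0.5,-0.6,0,0],[0.6,-0.9,0,0],[0.6,-0.9,0,0],[0.6,-0.9,0,0],[0.6,-0.9,0,0],[0.3,-0.5,0,0],[0,0,0,0],[0,0,0,0]]]'
python3 - <<'E'
from h import *
s=ctrl.read_state();print(s["clock"],s["eef_pos"],s["force"])
S=cam("scene");cv2.imwrite("pics/end.png",cv2.resize(S["img"][130:320,190:510],None,fx=2.4,fy=2.4,interpolation=3)[:,:,::-1])
E
```

```text
clock: 19.82
eef_pos: [555.7, 43.2, 163.4]
tool_rot: [3.14, 0.002, 2.834]
force: [-4.2, 1.2, 16.8]
width: -0.2
gripper_force: 7.5
clock: 20.82
eef_pos: [558.1, 47.6, 251.3]
tool_rot: [3.14, 0.004, 2.834]
force: [-0.0, -0.3, 0.7]
width: 0.1
gripper_force: 0.0
clock: 21.48
eef_pos: [445.0, -40.3, 248.8]
tool_rot: [3.141, 0.0, 2.833]
force: [0.8, -0.0, 0.3]
width: 0.1
gripper_force: 0.0
21.4833 [445.02169459 -40.33301008 248.81291584] [ 0.75768733 -0.04842884  0.32376548]
```

View pics/end.png

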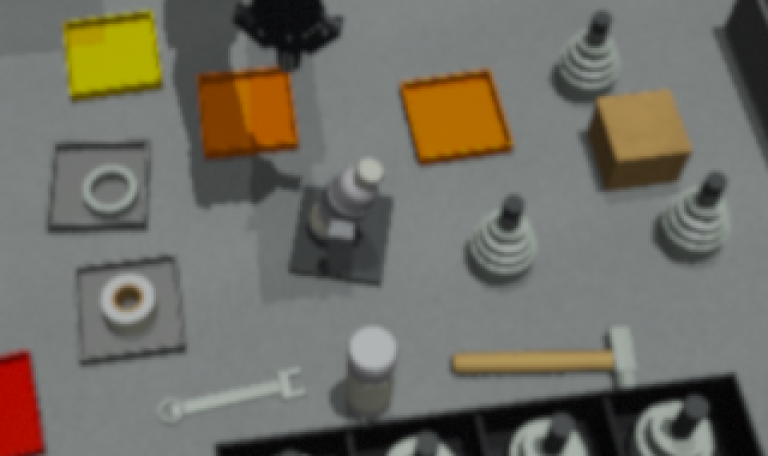

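The picture shows the roll flat in the empty tray at (298,128), the cap up at (172,369) and the joint standing at (240,503). Everything else is in place and the robot is clear.

```bash
python3 -c "
from cell import ctrl
print(ctrl.finish_job())"
```

```text
the job is handed in; nothing more can be done
None
```

The job is handed in at about 21.5 s: the tape roll is flat in the empty tray, the nozzle cap was pressed fully down (peak reading about 17 N) and released, the joint still stands where it was, and the last picture shows nothing else disturbed.

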